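# Take the frame pump out through the half-open hatch

### The job

The aluminium frame pump lies inside the covered black tray: slide the tray's hatch all the way to its end stop, then take the pump, tilt it head end up and bring it out diagonally through the opening, which is shorter than the pump. Finish while still holding the pump in the gripper, motionless in the air, clear of the tray and of the other things, with all of it at least 3 cm above the tray's cover. Leave the hatch fully open and the other things on the shelf where they are.

Things in the scene. Friction and masses are not known exactly. Their poses are not given: they have to be found in the camera images.
- tray: Black tray fixed to the shelf, 280 (x) x 160 (y) x 80 mm, origin at the centre of its underside; x runs lengthwise away from the robot, z up. Walls 4 mm; floor at z 4 mm with two low cross ribs (tops z 10 mm, x -105 to -75 and 85 to 115 mm) on which the pump lies. A fixed galvanised cover plate (z 72 to 75 mm) closes the near half, x -140 to 0. Guide strips on the long sides reach z 80 mm.
- opening (a point): Centre of the tray's only opening, its far half, at tray x 69, y 0, z 75 mm. With the hatch open it is clear from tray x 2 to 136 mm and 152 mm wide (y). Axes as the tray's.
- hatch (a joint): Galvanised hatch sliding on top of the tray. 0 m = closed over the far half; it slides along the tray's -x (towards the robot) to its end stop at 0.134 m, where it lies over the fixed cover (tray x -130 to 2 mm). Plate 132 x 150 x 3 mm, top 79 mm above the shelf. It drags with about 2 N and stays where it is left.
- hatch_grip (a point): Top centre of the hatch's upright rubber grip, 107 mm above the shelf: a block 30 mm along the tray's x, 14 mm thick along y, 28 mm tall above the hatch plate (z 79 to 107 mm). It moves with the hatch, at tray x = 50 mm minus the joint value. Axes as the tray's.
- pump: Frame pump, 230 mm long, 0.1 to 0.2 kg, lying along the tray, head to the far end. Origin at its underside, mid-length; x towards the head, z up. Aluminium barrel 24 mm diameter, axis 12 mm above the underside, x -115 to 87 mm; valve head, a 30 x 28 x 28 mm block at x 85 to 115 mm, small lever on top (to 33 mm). Mass centre within 15 mm of the middle; x 20 to 75 mm is good to grip.
- pump_head (a point): Centre of the end face of the pump's head end, on the barrel axis, at pump x 115 mm.
- pump_tail (a point): Centre of the end face of the pump's tail end, on the barrel axis, at pump x -115 mm, at the start under the fixed cover.
- lever_a: Bystander: plastic tire lever, about 120 x 18 x 7 mm, lying flat beside the tray on its left (+y); origin under its centre.
- lever_b: Bystander: a second tire lever of the same kind, farther left; origin under its centre.
- spanner: Bystander: chrome headset spanner, 180 mm long, lying flat to the right (-y) of the tray; origin at its underside near its middle.
- canister: Bystander: green plastic canister with a twist cap, 72 mm diameter, 128 mm tall, standing left of the tray; origin under its centre.
- core_dish: Bystander: open black dish with spare valve cores, 90 x 120 x 18 mm, right of the tray; origin under its centre.
- patch_tin: Bystander: flat metal patch tin, 75 x 50 x 22 mm, beyond the tray's far end; origin under its centre.
- oil: Bystander: small white oil bottle, 38 mm diameter, 110 mm tall, beyond the tray's far end on the right; origin under its centre.

How it is judged:
By the outcome, as a careful person would: the job done as asked, in the order asked, and still so for the second after the job is handed in, while the arm keeps its last pose, push and grip.
It also fails if it takes over 50 s, if anything falls off the work surface, if the arm or the gripper's body presses on something with over 40 N, if the wrist force passes 120 N, or if a joint passes its speed limit or range.

### The arm

A 6-joint arm with a two-finger parallel gripper is mounted at the origin on the work surface. World frame = base frame: x ahead of the robot, y to its left, z up, the work surface at z = 0. Lengths are in m, angles in rad, forces in N, time in s.
With the tool pointing down it reaches from about 0.4 to 0.825 m from the base axis. Payload 7 kg.
Tool frame: the origin (TCP) lies at the very end of the fingers, on their centre line; the grasp point (between the pads) lies 19 mm behind it; z points along the fingers, y is the line along which they close (so a half turn about z gives the same grasp; the last joint's range is limited). The gripper opens to 88 mm and grips with 3 to 60 N. Pads are 19 mm wide; open, the fingers measure 130 mm over their backs; the gripper's body (78 mm by 193 mm) begins 47 mm behind the grasp point.
Start: joints at [1.613, 0.359, 0.012, 0, -1.224, -0.288], TCP at [0.164, 0.655, 0.188] pointing down, gripper open.
Joint ranges: [-3.07, 3.07], [-1.43, 2.12], [-1.02, 1.25], [-3.03, 1.67], [-3.05, -0], [-3.03, 3.03]. Speed limits (rad/s): [2.39, 2.39, 3.01, 3.14, 3.14, 3.14].

### API

Orientations are given as [roll, pitch, yaw] about the fixed x, y, z axes, in that order (R = Rz(yaw) Ry(pitch) Rx(roll)).
In Python, from cell import * gives the robot as it stands. The module is installed in compiled form; this text tells all that it offers.
- The arm moves only by the tool arm_command, never from a script. Its argument "moves" is a list of rows, each a list of 5 numbers: the opening in per cent of the stroke, from 0 (shut) to 100 (fully open), then the shift along the world's x, y, z in mm, then the turn about the world's z in degrees. A call has 1 to 8 rows; each row is the pose to reach, as a shift and turn from the pose commanded when the call began; what a row does not reach only later rows make up. A row lasts 1/10 s, in which the tool goes at most 50 mm and 8.59 degrees, less where a joint would pass 70% of its speed; a pose out of reach is approached as far as the arm can. A call with a gripper value outside its range is refused whole. The fingers move at their own pace and stop on an object; the grip force is fixed at half the most. Time passes only in rows, so rows that repeat a pose let the fingers close. It gives the time, the measured TCP pose, the force and the opening at its end, in the units of the state.
- read_state(): the state, without advancing time (a new reading comes with each control period).
- get_image(name): name is "side" or "top"; returns (picture, depth): 420x560x3 uint8, red, green, blue; 420x560 float32, m along the optical axis (not along the pixel's ray), 0 where there is no reading.
- get_calibration(name): a dict with "fx", "fy", "cx", "cy" (pixels), "xyz" and "orientation" of the camera in the world. Camera axes: x right, y up, looking along -z (the intrinsics and any distortion apply to the point x, -y, -z); pixel columns grow to the right and rows downward; lengths in m; the calibration is good to about 2 mm. A picture is of the moment at which its call begins. get_calibration takes no time and is no camera call.
- finish_job(): hands the job in, once; it reports no verdict.
The state is a dict: "t": time; "qpos": joint angles; "joint_velocities": joint speeds; "tau": joint torques, N m; "ee_pos": TCP position; "tool_rot": TCP orientation; "wrist_force": force on the tool from outside, world axes, zero at the start; "ft_torque": the same for the moment, N m; "grip_width": opening from 0.0 (shut) to 1.0 (fully open).
Only numpy, scipy, OpenCV 4.12 (cv2) and the standard library are available. Lean on these libraries where they do the work, as an engineer would, in place of code of your own. Each camera call takes 0.05 s, during which the arm holds its last target. There are 200 camera calls.

## Working session

There is one attempt and no reset: what is moved stays moved. The work goes in short steps, Python scripts to look and compute and a tool call to move; the robot and the scene stay as the last step left them, time stands still between calls to the robot, and variables do not carry over. Pictures are saved under pics/ and viewed, on a budget of 10 in all, crops included, one or two more only if the job needs it, and the job is handed in when it is done.

Besides the shell and the picture viewer there is one more tool, called after "Call:" in YAML: its name, and indented under it one key for each argument. arm_command: Moves the arm, as the interface text tells. Its arguments: {"type":"object","properties":{"moves":{"type":"array"}},"required":["moves"]}

```bash
mkdir -p pics
cat > h.py <<'E'
from cell import *
import numpy as np, cv2
from scipy.spatial.transform import Rotation as R
def cal(n):
    c=get_calibration(n); return c,R.from_euler('xyz',c['orientation']).as_matrix(),np.array(c['xyz'])
def shot(n,f):
    p,d=get_image(n); cv2.imwrite('pics/'+f+'.png',p[:,:,::-1]); np.save('pics/'+f+'.npy',d); return p,d
def cloud(n,d):
    c,M,t=cal(n); v,u=np.mgrid[:420,:560]
    return np.stack([(u-c['cx'])/c['fx']*d,-(v-c['cy'])/c['fy']*d,-d],-1)@M.T+t
def proj(n,P):
    c,M,t=cal(n); q=(np.atleast_2d(P)-t)@M
    return np.c_[c['cx']+c['fx']*q[:,0]/-q[:,2], c['cy']+c['fy']*q[:,1]/q[:,2]]
E
python3 - <<'E'
from h import *
for n in('top','side'):
    shot(n,n+'1'); print(get_calibration(n))
a=[cv2.imread(f'pics/{n}1.png') for n in('top','side')]
s=read_state(); print({k:np.round(s[k],3) for k in('t','ee_pos','tool_rot','grip_width','qpos')})
E
```

```text
{'fx': 421.5140248063741, 'fy': 421.5140248063741, 'cx': 279.0437634032776, 'cy': 208.62446745768463, 'xyz': array([0.52525114, 0.05598183, 0.9411131 ]), 'orientation': array([ 0.1043777 ,  0.0089815 , -1.58065218])}
{'fx': 474.2374367091579, 'fy': 474.2374367091579, 'cx': 270.0105500703468, 'cy': 207.96133873714086, 'xyz': array([ 0.20355849, -0.52487164,  0.81976036]), 'orientation': array([ 0.7751822 , -0.01361266, -0.60258351])}
{'t': np.float64(0.1), 'ee_pos': array([0.164, 0.654, 0.188]), 'tool_rot': array([ 3.14 , -0.   , -0.246]), 'grip_width': np.float64(1.0), 'qpos': array([ 1.613,  0.359,  0.011, -0.   , -1.224, -0.288])}
```

View pics/top1.png

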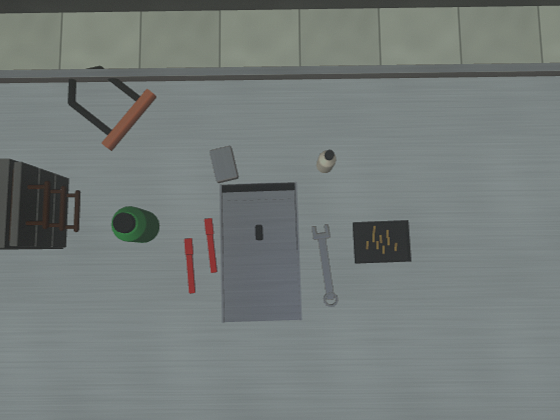

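View pics/side1.png

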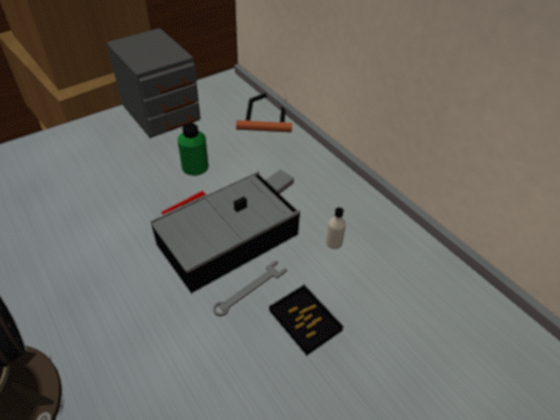

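The top view shows the tray spanning about (222,320) to (297,184), with the hatch grip at (259,232). A dark gap at rows 185–192 means the hatch is already slightly open. The side view agrees, and the bystanders are clear of the tray.

Run:
```python
from h import *
d=np.load('pics/top1.npy'); P=cloud('top',d)
roi=np.zeros(d.shape,bool); roi[178:328,214:306]=1
z=P[...,2]; print('shelf z',np.median(z[300:,330:500]))
m=roi&(z>.06)&(z<.09); X=P[m]; print('plate z',np.median(X[:,2]))
r=cv2.minAreaRect((X[:,:2]*1000).astype(np.float32)); print(r,cv2.boxPoints(r))
g=roi&(z>.098)&(z<.115); G=P[g]; print('grip',G.mean(0),G.min(0),G.max(0),g.sum())
ds=np.load('pics/side1.npy'); S=cloud('side',ds); zs=S[...,2]
m=(zs>.066)&(zs<.09)&(S[...,0]>.3)&(S[...,0]<.8)&(abs(S[...,1]-.06)<.12)
r=cv2.minAreaRect((S[m][:,:2]*1000).astype(np.float32)); print('side',r,np.median(zs[m]))
m=(zs>.1)&(zs<.115)&(S[...,0]>.35)&(S[...,0]<.7)&(abs(S[...,1]-.06)<.1); print('side grip',S[m].mean(0),S[m].min(0),S[m].max(0))
```

```text
shelf z 0.00047090242395469994
plate z 0.07767251107550877
((530.380615234375, 102.50291442871094), (280.34185791015625, 160.20130920410156), 1.3085508346557617) [[388.417    179.38165 ]
 [392.07544   19.22213 ]
 [672.34424   25.624176]
 [668.6858   185.78369 ]]
grip [0.56651074 0.10277508 0.1070133 ] [0.55280605 0.09677886 0.10181242] [0.58073397 0.10902003 0.11083116] 103
side ((565.69677734375, 60.213375091552734), (349.4364013671875, 239.49240112304688), 0.005209810566157103) 0.07717417796050763
side grip [0.56789448 0.09926678 0.10643343] [0.55322567 0.09345618 0.10035193] [0.58388716 0.10848453 0.11044507]
```

Call:
arm_command:
  moves:
    - [100, 20, -28, 20, 2]
    - [100, 48, -66, 30, 4]
    - [100, 76, -104, 30, 6]
    - [100, 104, -142, 30, 8]
    - [100, 132, -180, 30, 10]
    - [100, 160, -218, 30, 12]
    - [100, 188, -256, 30, 14]
    - [100, 216, -294, 30, 15.4]

```text
t: 0.9
ee_pos: [0.3808, 0.3589, 0.2183]
tool_rot: [-3.142, 0.0, 0.025]
wrist_force: [0.6, 0.6, 0.3]
grip_width: 1.002
```

Call:
arm_command:
  moves:
    - [60, 28, -38, 0, 0]
    - [60, 56, -76, 0, 0]
    - [60, 84, -114, 0, 0]
    - [60, 112, -152, -10, 0]
    - [60, 140, -190, -10, 0]
    - [60, 168, -228, -10, 0]
    - [60, 187, -257, -10, 0]
    - [60, 187, -257, -10, 0]

```text
t: 1.7
ee_pos: [0.5686, 0.1003, 0.2074]
tool_rot: [3.14, 0.001, 0.019]
wrist_force: [-0.3, 0.5, -0.4]
grip_width: 0.601
```

Call:
arm_command:
  moves:
    - [60, -2, 1, -45, 0]
    - [60, -2, 1, -90, 0]
    - [60, -2, 1, -118, 0]
    - [60, -2, 1, -121, 0]
    - [0, -2, 1, -121, 0]
    - [0, -2, 1, -121, 0]
    - [0, -2, 1, -121, 0]
    - [0, -2, 1, -121, 0]

```text
t: 2.5
ee_pos: [0.566, 0.1052, 0.0888]
tool_rot: [-3.14, -0.002, 0.023]
wrist_force: [0.5, -0.3, -0.4]
grip_width: 0.298
```

Call:
arm_command:
  moves:
    - [0, 0, 0, 0, 0]
    - [0, 0, 0, 0, 0]
    - [0, 0, 0, 0, 0]
    - [0, -20, 0, 0, 0]
    - [0, -45, -1, 0, 0]
    - [0, -70, -1.5, 0, 0]
    - [0, -95, -2, 0, 0]
    - [0, -110, -2.5, 0, 0]

```text
t: 3.3
ee_pos: [0.4537, 0.1018, 0.0874]
tool_rot: [-3.142, 0.0, 0.023]
wrist_force: [0.6, 0.6, 0.1]
grip_width: 0.004
```

Call:
arm_command:
  moves:
    - [0, -4, 0, 0, 0]
    - [0, -7, 0, 0, 0]
    - [0, -10, 0, 0, 0]
    - [0, -12, 0, 0, 0]
    - [0, -12, 0, 0, 0]

```text
t: 3.8
ee_pos: [0.4434, 0.1022, 0.0872]
tool_rot: [3.141, 0.0, 0.023]
wrist_force: [-0.2, -0.1, -0.4]
grip_width: 0.007
```

Run:
```python
from h import *
for n in('top','side'):
    p,d=shot(n,n+'2')
    cv2.imwrite(f'pics/{n}2c.png',cv2.resize(p[170:350,180:360] if n=='top' else p[130:310,120:330],None,fx=2.2,fy=2.2)[:,:,::-1])
cv2.imwrite('pics/both2.png',np.hstack([cv2.imread(f'pics/{n}2c.png') for n in('top','side')])[:,:800])
```

```text
(no output)
```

View pics/both2.png

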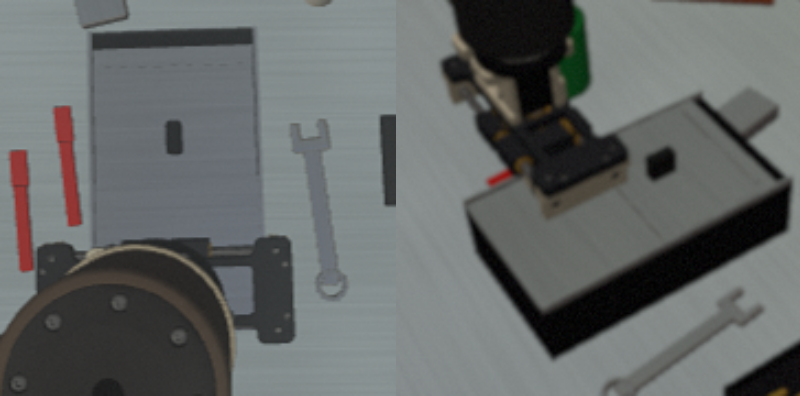

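Run:
```python
from h import *
s=read_state(); e=s['ee_pos']; print(e,s['grip_width'],s['t'])
print('side crop px of tcp',(proj('side',e)-[120,130])*2.2+[396,0], 'grip pred',(proj('side',[.567,.102,.107])-[120,130])*2.2+[396,0])
S=cloud('side',np.load('pics/side2.npy')); T=cloud('top',np.load('pics/top2.npy'))
for C in(S,T):
    m=(C[...,2]>.098)&(C[...,2]<.112)&(C[...,0]>.53)&(C[...,0]<.62)&(abs(C[...,1]-.1)<.03); print(C[m].mean(0),C[m].min(0),C[m].max(0))
v=((np.array([[545,190],[545,215],[565,210],[620,185],[625,165]])-[396,0])/2.2+[120,130]).astype(int)
for u,w in v: print(u,w,S[w,u])
```

```text
[0.4435251  0.10217966 0.08723346] 0.006176637658335785 3.9
side crop px of tcp [[547.24669091 219.44353339]] grip pred [[658.57547769 153.20408023]]
[0.56815456 0.09933216 0.10556573] [0.55415765 0.09266248 0.09819317] [0.58349716 0.10834192 0.11039933]
[0.56648823 0.10278821 0.10711438] [0.55275467 0.09678186 0.10141073] [0.58073858 0.10886224 0.11081833]
187 216 [0.4079966  0.0070612  0.23282552]
187 227 [0.40888182 0.01791572 0.19445689]
196 225 [0.42429939 0.01314377 0.19464707]
221 214 [0.5244584  0.10992197 0.08040845]
224 205 [0.4808637  0.00883105 0.21706395]
```

The tool is behind the grip (crop pixel 545,215) and the hatch grip is still at (660,165). The fingers slipped off or hadn't closed yet. I'll re-grasp and check the width before pulling.

Call:
arm_command:
  moves:
    - [40, 0, 0, 35, 0]
    - [40, 40, 0, 38, 0]
    - [40, 80, 0, 38, 0]
    - [40, 110, 0, 38, 0]
    - [40, 124, 0, 38, 0]
    - [40, 124, 0, 20, 0]
    - [40, 124, 0, 0, 0]
    - [40, 124, 0, -2, 0]

```text
t: 4.7
ee_pos: [0.5652, 0.1013, 0.0827]
tool_rot: [3.14, 0.005, 0.022]
wrist_force: [-0.4, 0.5, -0.7]
grip_width: 0.397
```

Call:
arm_command:
  moves:
    - [40, 0, 0, 0, 0]
    - [0, 0, 0, 0, 0]
    - [0, 0, 0, 0, 0]
    - [0, 0, 0, 0, 0]
    - [0, 0, 0, 0, 0]
    - [0, 0, 0, 0, 0]
    - [0, 0, 0, 0, 0]
    - [0, 0, 0, 0, 0]

```text
t: 5.5
ee_pos: [0.5673, 0.1022, 0.0854]
tool_rot: [-3.142, -0.0, 0.023]
wrist_force: [0.5, -0.4, -0.2]
grip_width: 0.002
```

Run:
```python
from h import *
for n in('top','side'):
    p,d=shot(n,n+'3')
    cv2.imwrite(f'pics/{n}3c.png',cv2.resize(p[150:330,180:360] if n=='top' else p[90:290,140:340],(400,400))[:,:,::-1])
cv2.imwrite('pics/both3.png',np.hstack([cv2.imread(f'pics/{n}3c.png') for n in('top','side')])[:,:800])
s=read_state(); print(proj('side',s['ee_pos'])*1,(proj('side',s['ee_pos'])-[140,90])*2+[400,0],s['grip_width'])
```

```text
[[239.73094068 206.6624085 ]] [[599.46188137 233.32481699]] 0.006219349646932086
```

View pics/both3.png

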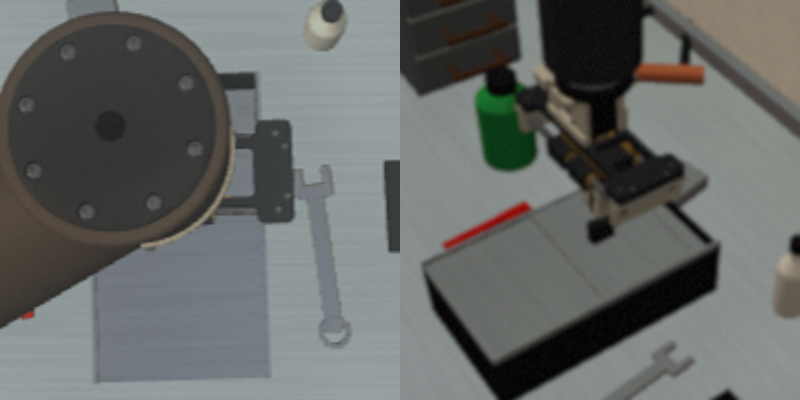

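Run:
```python
from h import *
p=cv2.imread('pics/side3.png'); cv2.imwrite('pics/z3.png',cv2.resize(p[165:225,205:285],(800,600),interpolation=cv2.INTER_CUBIC))
S=cloud('side',np.load('pics/side3.npy'))
for w in range(180,214,3): print(w,[tuple(int(x) for x in S[w,u]*1000) for u in (233,237,241,245)])
```

```text
180 [(534, 66, 206), (541, 63, 205), (552, 67, 196), (538, 28, 233)]
183 [(533, 65, 199), (537, 57, 204), (542, 50, 207), (533, 20, 234)]
186 [(558, 111, 143), (557, 93, 158), (538, 44, 206), (531, 18, 229)]
189 [(557, 110, 136), (559, 96, 146), (561, 83, 155), (531, 18, 222)]
192 [(581, 153, 81), (556, 92, 142), (561, 85, 145), (532, 20, 212)]
195 [(575, 144, 81), (559, 97, 128), (562, 85, 136), (532, 20, 204)]
198 [(571, 137, 80), (579, 133, 79), (562, 86, 127), (579, 99, 107)]
201 [(566, 129, 80), (559, 99, 108), (567, 95, 108), (576, 95, 103)]
204 [(560, 119, 82), (556, 95, 104), (565, 92, 102), (576, 94, 95)]
207 [(556, 113, 80), (556, 95, 96), (566, 95, 90), (577, 96, 83)]
210 [(552, 107, 79), (557, 97, 84), (566, 96, 80), (573, 90, 81)]
213 [(546, 97, 81), (555, 95, 78), (560, 86, 82), (569, 84, 79)]
```

View pics/z3.png

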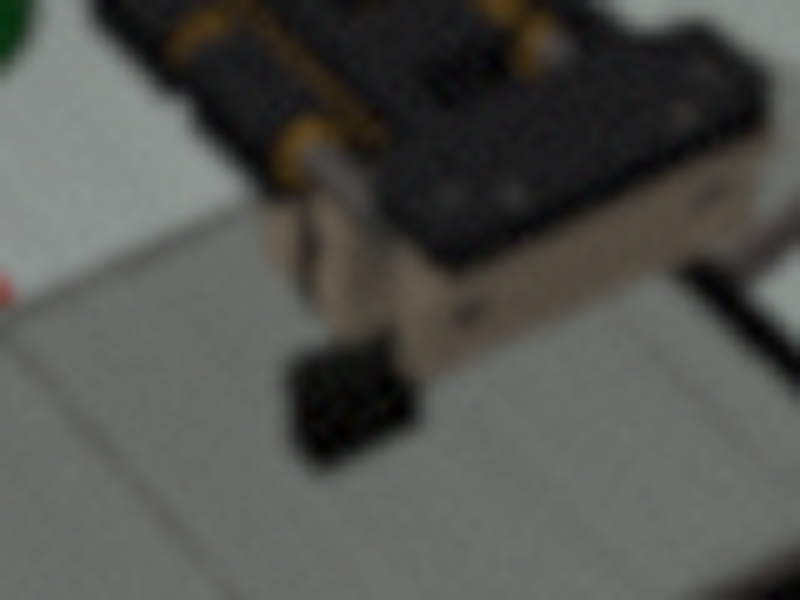

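The close-up shows the fingertips ending above the grip, at about z ≈ 0.12, while the reported TCP z is 0.085. So the measured TCP reads roughly 30–35 mm too low. I'll open, go lower while watching the force, and grip again.

Call:
arm_command:
  moves:
    - [40, 0, 0, 0, 0]
    - [40, 0, 0, 0, 0]
    - [40, 0, 0, 0, 0]
    - [40, 0, 0, 0, 0]
    - [40, 0, 0, -10, 0]
    - [40, 0, 0, -20, 0]
    - [40, 0, 0, -24, 0]
    - [40, 0, 0, -24, 0]

```text
t: 6.4
ee_pos: [0.5665, 0.1018, 0.06]
tool_rot: [3.141, 0.002, 0.023]
wrist_force: [1.1, 0.7, -0.4]
grip_width: 0.399
```

Call:
arm_command:
  moves:
    - [0, 0, 0, 0, 0]
    - [0, 0, 0, 0, 0]
    - [0, 0, 0, 0, 0]
    - [0, 0, 0, 0, 0]
    - [0, 0, 0, 0, 0]
    - [0, 0, 0, 0, 0]
    - [0, 0, 0, 0, 0]

```text
t: 7.1
ee_pos: [0.5675, 0.1024, 0.0617]
tool_rot: [-3.141, -0.001, 0.023]
wrist_force: [-0.8, 0.8, 3.3]
grip_width: 0.157
```

Width 0.157 ≈ 14 mm, so the grip is held. Pulling now.

Call:
arm_command:
  moves:
    - [0, -8, 0, 0, 0]
    - [0, -20, 0, 0, 0]
    - [0, -34, -1, 0, 0]
    - [0, -48, -1, 0, 0]
    - [0, -62, -1.5, 0, 0]
    - [0, -76, -2, 0, 0]
    - [0, -90, -2, 0, 0]
    - [0, -104, -2.5, 0, 0]

```text
t: 7.9
ee_pos: [0.4624, 0.1, 0.0616]
tool_rot: [-3.141, -0.001, 0.023]
wrist_force: [2.1, 3.7, 4.5]
grip_width: 0.156
```

Call:
arm_command:
  moves:
    - [0, -8, 0, 0, 0]
    - [0, -14, 0, 0, 0]
    - [0, -17, 0, 0, 0]
    - [0, -19, -0.5, 0, 0]
    - [0, -21, -0.5, 0, 0]
    - [0, -21, -0.5, 0, 0]

```text
t: 8.5
ee_pos: [0.4466, 0.0998, 0.0618]
tool_rot: [-3.141, -0.007, 0.024]
wrist_force: [22.6, -5.1, -12.8]
grip_width: 0.157
```

Call:
arm_command:
  moves:
    - [0, 3, 0, 0, 0]
    - [40, 3, 0, 0, 0]
    - [40, 3, 0, 0, 0]
    - [40, 3, 0, 0, 0]
    - [40, 3, 0, 30, 0]
    - [40, 0, 20, 70, 0]
    - [60, 0, 60, 100, 0]
    - [60, 0, 105, 110, 0]

```text
t: 9.3
ee_pos: [0.443, 0.2053, 0.1748]
tool_rot: [-3.139, -0.004, 0.022]
wrist_force: [0.8, 0.7, -0.4]
grip_width: 0.523
```

Run:
```python
from h import *
for n in('top','side'):
    p,d=shot(n,n+'4')
    cv2.imwrite(f'pics/{n}4c.png',cv2.resize(p[160:340,180:360] if n=='top' else p[130:310,140:320],(400,400))[:,:,::-1])
cv2.imwrite('pics/both4.png',np.hstack([cv2.imread(f'pics/{n}4c.png') for n in('top','side')])[:,:800])
```

```text
(no output)
```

View pics/both4.png

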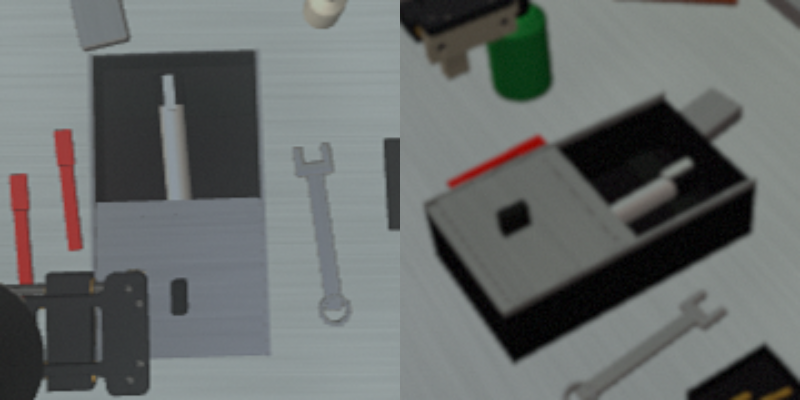

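The hatch is fully back and the pump is visible. Its barrel runs from about crop (176,198) to (172,105), with the head and its light lever at (168,75–105), slightly yawed. Next I'll measure its pose from depth.

Run:
```python
from h import *
T=cloud('top',np.load('pics/top4.npy')); c=np.array([.5304,.1025]); a=.0228
A=np.array([[np.cos(a),np.sin(a)],[-np.sin(a),np.cos(a)]])
L=T.copy(); L[...,:2]=(T[...,:2]-c)@A.T; L=L*1000
inn=(L[...,0]>4)&(L[...,0]<134)&(abs(L[...,1])<70)
for lo in range(5,135,8):
    m=inn&(L[...,0]>=lo)&(L[...,0]<lo+8)&(L[...,2]>16)
    if m.sum(): q=L[m]; print(lo,m.sum(),'y',q[:,1].min().round(),q[:,1].max().round(),'z90',np.percentile(q[:,2],90).round(1),'top-y',q[q[:,2]>np.percentile(q[:,2],60)][:,1].mean().round(1))
g=(L[...,2]>98)&(L[...,2]<115)&(abs(L[...,1])<30)&(L[...,0]<-50)&(L[...,0]>-120)
print('hatch grip',L[g].mean(0)); m=(abs(L[...,1])<60)&(L[...,2]>70)&(L[...,2]<90)&(L[...,0]<40);print('hatch edge',np.percentile(L[m][:,0],99.5))
```

```text
5 44 y -10.0 13.0 z90 34.3 top-y 2.3
13 43 y -9.0 13.0 z90 34.6 top-y 3.5
21 36 y -9.0 13.0 z90 36.3 top-y 1.4
29 42 y -9.0 15.0 z90 35.4 top-y 3.9
37 43 y -7.0 15.0 z90 35.4 top-y 4.1
45 40 y -7.0 15.0 z90 35.7 top-y 4.6
53 38 y -7.0 17.0 z90 35.0 top-y 4.5
61 44 y -6.0 17.0 z90 35.6 top-y 3.7
69 40 y -6.0 16.0 z90 35.0 top-y 5.7
77 37 y -6.0 16.0 z90 34.9 top-y 5.7
85 44 y -4.0 18.0 z90 42.7 top-y 8.2
93 51 y -7.0 20.0 z90 44.3 top-y 6.4
101 53 y -7.0 47.0 z90 45.0 top-y 6.7
109 46 y -5.0 21.0 z90 44.8 top-y 7.2
117 45 y -6.0 21.0 z90 42.9 top-y 6.4
hatch grip [-83.44443906  -0.3527942  106.69919481]
hatch edge 1.5251200133050367
```

Run:
```python
from h import *
p,d=shot('side','side5'); s=read_state(); e=s['ee_pos']; print(e,s['grip_width'],proj('side',e))
S=cloud('side',d)*1000
m=(abs(S[...,0]-e[0]*1000)<25)&(abs(S[...,1]-e[1]*1000)<60)&(S[...,2]>140)&(S[...,2]<320)
v,u=np.where(m); 
for z in range(140,300,5):
    k=m&(S[...,2]>=z)&(S[...,2]<z+5)
    if k.sum()>2: q=S[k]; print(z,k.sum(),'x',q[:,0].min().round(),q[:,0].max().round(),'y',q[:,1].min().round(),q[:,1].max().round())
```

```text
[0.44193027 0.20606656 0.1716231 ] 0.5858489449025942 [[159.95209154 171.46489687]]
210 3 x 435.0 451.0 y 169.0 233.0
215 24 x 435.0 458.0 y 164.0 179.0
220 27 x 434.0 456.0 y 164.0 177.0
225 27 x 434.0 457.0 y 166.0 176.0
230 19 x 434.0 457.0 y 164.0 169.0
235 16 x 435.0 455.0 y 163.0 169.0
255 4 x 437.0 440.0 y 237.0 240.0
260 13 x 433.0 456.0 y 236.0 254.0
265 13 x 432.0 455.0 y 235.0 246.0
270 6 x 432.0 450.0 y 235.0 239.0
275 6 x 430.0 432.0 y 237.0 243.0
280 6 x 425.0 430.0 y 235.0 238.0
285 4 x 423.0 427.0 y 235.0 238.0
290 16 x 418.0 426.0 y 196.0 237.0
295 22 x 417.0 460.0 y 169.0 238.0
```

Call:
arm_command:
  moves:
    - [60, 35, -25, 0, 1]
    - [60, 70, -50, 0, 2]
    - [60, 105, -75, 0, 3]
    - [60, 142, -98, 0, 3]
    - [60, 142, -98, -45, 3]
    - [60, 142, -98, -90, 3]
    - [60, 142, -98, -130, 3]
    - [60, 142, -98, -140, 3]

```text
t: 10.25
ee_pos: [0.5798, 0.1033, 0.026]
tool_rot: [3.138, 0.01, 0.073]
wrist_force: [-0.8, 0.0, -0.6]
grip_width: 0.602
```

```bash
cat > m.py <<'E'
from h import *
import sys
f=sys.argv[1]; p,d=shot('side',f); s=read_state(); e=s['ee_pos']*1000; print(e.round(1),s['tool_rot'].round(3),s['grip_width'].round(3),s['wrist_force'].round(1),s['t'])
S=cloud('side',d)*1000
lo=float(sys.argv[2])
for z in np.arange(lo,lo+75,4):
    k=(abs(S[...,0]-e[0])<18)&(abs(S[...,1]-e[1])<48)&(S[...,2]>=z)&(S[...,2]<z+4)
    if k.sum()>2: q=S[k]; print(z,k.sum(),'x',q[:,0].min().round(),q[:,0].max().round(),'y',q[:,1].min().round(),q[:,1].max().round())
E
python3 m.py side6 50
```

```text
Traceback (most recent call last):
  File "m.py", line 3, in <module>
    f=sys.argv[1]; p,d=shot('side',f); s=read_state(); e=s['ee_pos']*1000; print(e.round(1),s['tool_rot'].round(3),s['grip_width'].round(3),s['wrist_force'].round(1),s['t'])
                                                                                                                   ^^^^^^^^^^^^^^^^^^^^^
AttributeError: 'float' object has no attribute 'round'
```

```bash
sed -i "s/s\['grip_width'\].round(3)/s['grip_width']/" m.py; python3 m.py side6 50
python3 - <<'E'
from h import *
T=np.load('pics/side6.npy'); p=cv2.imread('pics/side6.png'); cv2.imwrite('pics/s6.png',cv2.resize(p[110:290,140:380],(800,600)))
E
```

```text
[582.6 104.8  29.7] [3.14  0.004 0.075] 0.5979116057725151 [1.  0.2 0.7] 10.35
62.0 3 x 573.0 580.0 y 131.0 133.0
66.0 6 x 570.0 582.0 y 64.0 145.0
70.0 21 x 569.0 595.0 y 60.0 143.0
74.0 17 x 569.0 580.0 y 60.0 143.0
78.0 17 x 569.0 580.0 y 63.0 142.0
82.0 18 x 570.0 582.0 y 61.0 144.0
86.0 14 x 569.0 581.0 y 66.0 138.0
90.0 14 x 569.0 579.0 y 61.0 148.0
94.0 15 x 569.0 577.0 y 62.0 138.0
98.0 14 x 569.0 590.0 y 66.0 144.0
102.0 17 x 569.0 590.0 y 61.0 146.0
106.0 8 x 570.0 590.0 y 62.0 134.0
110.0 12 x 569.0 587.0 y 129.0 136.0
114.0 4 x 579.0 583.0 y 133.0 136.0
118.0 5 x 575.0 582.0 y 132.0 135.0
122.0 4 x 572.0 577.0 y 131.0 135.0
```

View pics/s6.png

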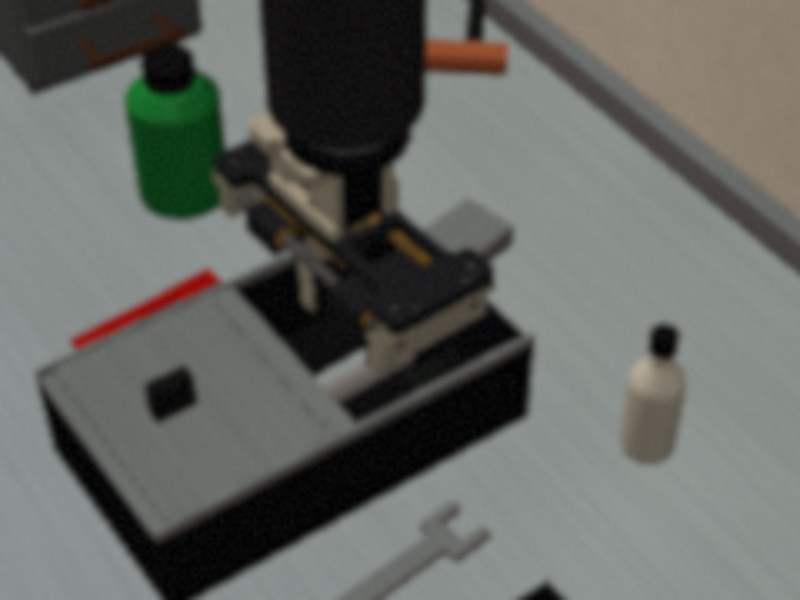

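The fingers straddle the barrel, around (370,360) in this view. The tips measure z ≈ 66 mm against a reported 29.7, so the offset is about 37 mm. I'll descend in small steps.

Call:
arm_command:
  moves:
    - [60, 2, 3, -15, 0]
    - [60, 2, 3, -30, 0]
    - [60, 2, 3, -38, 0]
    - [60, 2, 3, -42, 0]
    - [60, 2, 3, -44, 0]
    - [60, 2, 3, -45, 0]
    - [60, 2, 3, -45, 0]
    - [60, 2, 3, -45, 0]

```text
t: 11.15
ee_pos: [0.5866, 0.1093, -0.0132]
tool_rot: [-3.141, -0.001, 0.075]
wrist_force: [0.2, -0.4, 0.6]
grip_width: 0.598
```

Call:
arm_command:
  moves:
    - [60, 0, 0, -1, 0]
    - [60, 0, 0, -2, 0]
    - [60, 0, 0, -2, 0]

```text
t: 11.45
ee_pos: [0.5862, 0.1091, -0.0157]
tool_rot: [3.142, 0.0, 0.075]
wrist_force: [0.7, -0.3, -0.2]
grip_width: 0.6
```

```bash
python3 m.py side7 14 | head -4
python3 - <<'E'
from h import *
S=cloud('side',np.load('pics/side7.npy'))*1000
e=read_state()['ee_pos']*1000
k=(abs(S[...,0]-e[0])<50)&(S[...,1]<e[1]-50)&(S[...,1]>e[1]-110)&(S[...,2]>81)&(S[...,2]<150)
print(np.histogram(S[k][:,2],np.arange(80,150,4)))
E
```

```text
[586.2 109.2 -15.7] [3.142 0.    0.075] 0.595945384666038 [ 0.4 -0.5 -0.1] 11.5
18.0 7 x 569.0 588.0 y 94.0 96.0
22.0 14 x 569.0 589.0 y 81.0 138.0
26.0 24 x 569.0 590.0 y 66.0 142.0
(array([ 36,   2,  25,  43,  47,  47,  26,  28,  64,  35,  39,  59, 293,
       193,   0,   0,   0]), array([ 80,  84,  88,  92,  96, 100, 104, 108, 112, 116, 120, 124, 128,
       132, 136, 140, 144, 148]))
```

Call:
arm_command:
  moves:
    - [60, 0, -1, -2, 0]
    - [60, 0, -1, -4, 0]
    - [60, 0, -1, -4, 0]

```text
t: 11.8
ee_pos: [0.586, 0.108, -0.0201]
tool_rot: [3.141, 0.001, 0.075]
wrist_force: [-0.0, -0.2, -0.1]
grip_width: 0.601
```

Call:
arm_command:
  moves:
    - [0, 0, 0, 0, 0]
    - [0, 0, 0, 0, 0]
    - [0, 0, 0, 0, 0]
    - [0, 0, 0, 0, 0]
    - [0, 0, 0, 0, 0]
    - [0, 0, 0, 0, 0]
    - [0, 0, 0, 0, 0]
    - [0, 0, 0, 0, 0]

```text
t: 12.6
ee_pos: [0.5863, 0.1082, -0.0196]
tool_rot: [-3.142, -0.0, 0.076]
wrist_force: [0.1, -0.3, 0.8]
grip_width: 0.269
```

Width 0.269 ≈ 23.7 mm, so the barrel is gripped across its diameter. I'll lift a little and check whether it pivots.

Call:
arm_command:
  moves:
    - [0, 0, 0, 4, 0]
    - [0, 0, 0, 8, 0]
    - [0, 0, 0, 13, 0]
    - [0, 0, 0, 18, 0]
    - [0, 0, 0, 24, 0]
    - [0, 0, 0, 30, 0]
    - [0, 0, 0, 30, 0]

```text
t: 13.3
ee_pos: [0.587, 0.1085, 0.0116]
tool_rot: [-3.141, -0.002, 0.076]
wrist_force: [0.1, -0.3, -1.6]
grip_width: 0.264
```

```bash
cat > b.py <<'E'
from h import *
import sys
f=sys.argv[1]
for n in('top','side'):
    p,d=shot(n,n+f)
    cv2.imwrite(f'pics/{n}{f}c.png',cv2.resize(p[140:320,180:360] if n=='top' else p[80:280,160:360],(400,400))[:,:,::-1])
cv2.imwrite(f'pics/both{f}.png',np.hstack([cv2.imread(f'pics/{n}{f}c.png') for n in('top','side')]))
s=read_state(); print({k:np.round(s[k],3) for k in('t','ee_pos','tool_rot','wrist_force','ft_torque','grip_width')})
E
python3 b.py 8
python3 - <<'E'
from h import *
c=np.array([.5304,.1025]); a=.0228
A=np.array([[np.cos(a),np.sin(a)],[-np.sin(a),np.cos(a)]])
for n in ('top','side'):
    L=cloud(n,np.load(f'pics/{n}8.npy')); L[...,:2]=(L[...,:2]-c)@A.T; L*=1000
    for lo in range(0,140,8):
        m=(L[...,0]>=lo)&(L[...,0]<lo+8)&(abs(L[...,1]-4)<20)&(L[...,2]>20)&(L[...,2]<125)
        if m.sum()>3: print(n,lo,m.sum(),np.percentile(L[m][:,2],[5,50,95]).round())
E
```

```text
{'t': np.float64(13.4), 'ee_pos': array([0.586, 0.108, 0.011]), 'tool_rot': array([-3.141, -0.   ,  0.075]), 'wrist_force': array([ 0.712, -0.326, -2.324]), 'ft_torque': array([-0.023, -0.076, -0.008]), 'grip_width': np.float64(0.265)}
top 0 55 [56. 65. 82.]
top 8 41 [59. 64. 66.]
top 16 6 [57. 60. 64.]
side 0 29 [78. 80. 82.]
side 8 11 [58. 62. 66.]
side 16 44 [ 52.  63. 123.]
side 24 39 [ 53.  62. 123.]
side 32 37 [52. 62. 67.]
side 40 53 [ 54.  63. 120.]
side 48 47 [ 53.  64. 112.]
```

View pics/both8.png

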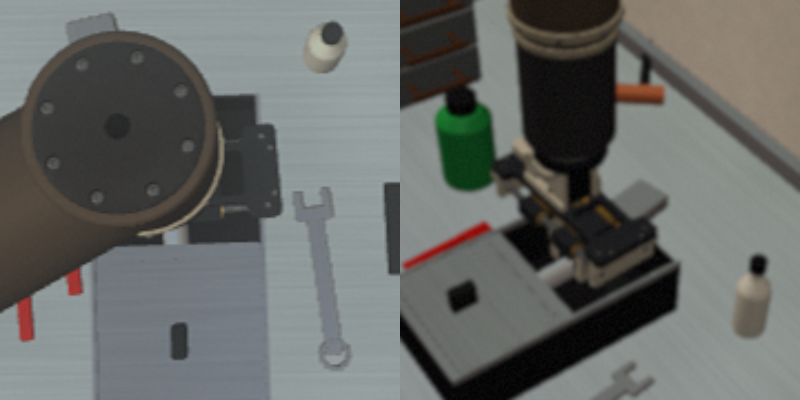

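The pump stays horizontal in the grip, with its barrel top at z ≈ 64 along its length, so it doesn't droop. The cover edge will have to turn it: I'll keep raising gently and watch the force.

Call:
arm_command:
  moves:
    - [0, 0, 0, 4, 0]
    - [0, 0, 0, 8, 0]
    - [0, 0, 0, 12, 0]
    - [0, 0, 0, 15, 0]
    - [0, 0, 0, 18, 0]
    - [0, 0, 0, 18, 0]

```text
t: 14.0
ee_pos: [0.5866, 0.1083, 0.0288]
tool_rot: [-3.141, -0.001, 0.075]
wrist_force: [2.3, -0.9, -2.6]
grip_width: 0.264
```

Call:
arm_command:
  moves:
    - [0, 0, 0, 4, 0]
    - [0, 2, 0, 8, 0]
    - [0, 6, 0, 11, 0]
    - [0, 10, 0, 14, 0]
    - [0, 14, 0.5, 18, 0]
    - [0, 14, 0.5, 18, 0]

```text
t: 14.6
ee_pos: [0.602, 0.1091, 0.0473]
tool_rot: [-3.141, -0.002, 0.076]
wrist_force: [0.9, 0.3, -3.3]
grip_width: 0.263
```

```bash
python3 b.py 9
cat > q.py <<'E'
from h import *
import sys
f=sys.argv[1]
c=np.array([.5304,.1025]); a=.0228
A=np.array([[np.cos(a),np.sin(a)],[-np.sin(a),np.cos(a)]])
e=read_state()['ee_pos'].copy(); e[:2]=A@(e[:2]-c); print('tray tcp',(e*1000).round())
for n in ('top','side'):
    L=cloud(n,np.load(f'pics/{n}{f}.npy')); L[...,:2]=(L[...,:2]-c)@A.T; L*=1000
    for lo in range(0,240,10):
        m=(L[...,0]>=lo)&(L[...,0]<lo+10)&(abs(L[...,1]-6)<13)&(L[...,2]>15)&(L[...,2]<(e[2]*1000+37+60))
        if m.sum()>3: print(n,lo,m.sum(),np.percentile(L[m][:,2],[5,50,95]).round())
E
python3 q.py 9
```

```text
{'t': np.float64(14.7), 'ee_pos': array([0.601, 0.109, 0.047]), 'tool_rot': array([-3.141e+00, -1.000e-03,  7.500e-02]), 'wrist_force': array([ 3.14 , -0.688, -2.812]), 'ft_torque': array([ 0.051, -0.749,  0.022]), 'grip_width': np.float64(0.265)}
tray tcp [71.  5. 47.]
top 0 53 [68. 74. 82.]
top 10 53 [71. 77. 81.]
top 20 55 [75. 81. 85.]
top 30 36 [79. 83. 86.]
side 0 21 [74. 79. 82.]
side 10 36 [73. 76. 80.]
side 20 31 [77. 81. 85.]
side 30 37 [79. 84. 88.]
side 40 33 [79. 88. 91.]
side 50 45 [82. 92. 96.]
side 60 51 [ 88.  96. 102.]
side 70 5 [93. 97. 99.]
side 130 48 [17. 28. 47.]
```

View pics/both9.png

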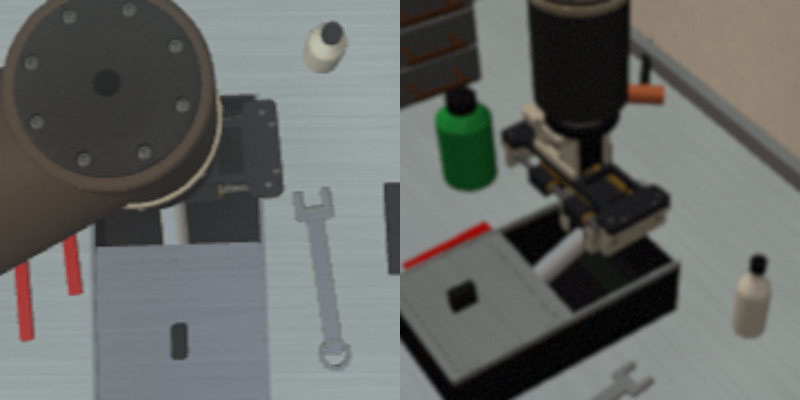

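The tilt is working: the barrel slope is about 21°, head up, pivoting on the cover edge with only about 3 N. I'll continue diagonally out.

Call:
arm_command:
  moves:
    - [0, 6, 0.5, 6, 0]
    - [0, 12, 1, 12, 0]
    - [0, 18, 1.5, 18, 0]
    - [0, 24, 2, 25, 0]
    - [0, 30, 2.5, 32, 0]
    - [0, 36, 3, 38, 0]
    - [0, 40, 3, 43, 0]
    - [0, 40, 3, 43, 0]

```text
t: 15.5
ee_pos: [0.6417, 0.1119, 0.0904]
tool_rot: [-3.141, -0.002, 0.075]
wrist_force: [0.9, 0.2, -2.2]
grip_width: 0.263
```

```bash
python3 b.py 10; python3 q.py 10
```

```text
{'t': np.float64(15.6), 'ee_pos': array([0.64 , 0.112, 0.089]), 'tool_rot': array([-3.141e+00, -1.000e-03,  7.500e-02]), 'wrist_force': array([ 1.021,  0.139, -2.706]), 'ft_torque': array([ 0.047, -0.621, -0.018]), 'grip_width': np.float64(0.262)}
tray tcp [110.   7.  89.]
top 0 53 [70. 76. 82.]
top 10 53 [75. 81. 85.]
top 20 52 [82. 87. 91.]
top 30 55 [87. 94. 97.]
top 40 57 [ 93. 100. 104.]
top 50 65 [ 97. 106. 111.]
top 60 67 [103. 112. 117.]
top 70 62 [109. 118. 124.]
top 80 57 [117. 125. 130.]
side 0 28 [75. 79. 81.]
side 10 35 [75. 80. 84.]
side 20 39 [80. 86. 91.]
side 30 37 [86. 93. 97.]
side 40 45 [ 90.  98. 103.]
side 50 42 [ 92. 104. 110.]
side 60 49 [103. 111. 116.]
side 70 53 [103. 117. 123.]
side 80 55 [109. 123. 129.]
side 90 57 [115. 129. 135.]
side 100 76 [122. 137. 152.]
side 110 12 [140. 142. 146.]
side 130 122 [19. 45. 72.]
side 140 13 [45. 72. 74.]
```

Call:
arm_command:
  moves:
    - [0, 8, 0.5, 6, 0]
    - [0, 17, 1.5, 12, 0]
    - [0, 26, 2, 18, 0]
    - [0, 35, 2.5, 25, 0]
    - [0, 44, 3, 32, 0]
    - [0, 53, 4, 38, 0]
    - [0, 62, 4.5, 44, 0]
    - [0, 66, 5, 48, 0]

```text
t: 16.4
ee_pos: [0.7075, 0.1167, 0.1379]
tool_rot: [3.142, -0.001, 0.075]
wrist_force: [-0.3, 0.0, -2.2]
grip_width: 0.259
```

Call:
arm_command:
  moves:
    - [0, 2, 0, 10, 0]
    - [0, 2, 0, 25, 0]
    - [0, 2, 0, 40, 0]
    - [0, 2, 0, 55, 0]
    - [0, 2, 0, 70, 0]
    - [0, 2, 0, 85, 0]
    - [0, 2, 0, 95, 0]
    - [0, 2, 0, 95, 0]

```text
t: 17.2
ee_pos: [0.7091, 0.1169, 0.2347]
tool_rot: [-3.141, -0.003, 0.075]
wrist_force: [-0.3, -0.3, -0.6]
grip_width: 0.264
```

```bash
python3 b.py 11
python3 - <<'E'
from h import *
for n in('top','side'):
    p=cv2.imread(f'pics/{n}11.png'); cv2.imwrite(f'pics/{n}11f.png',cv2.resize(p[20:340,150:430] if n=='top' else p[20:340,120:400],(400,457)))
cv2.imwrite('pics/f11.png',np.hstack([cv2.imread(f'pics/{n}11f.png') for n in('top','side')]))
c=np.array([.5304,.1025]); a=.0228
A=np.array([[np.cos(a),np.sin(a)],[-np.sin(a),np.cos(a)]])
for n in ('top','side'):
    L=cloud(n,np.load(f'pics/{n}11.npy')); L[...,:2]=(L[...,:2]-c)@A.T; L*=1000
    for lo in range(0,260,12):
        m=(L[...,0]>=lo)&(L[...,0]<lo+12)&(abs(L[...,1]-10)<22)&(L[...,2]>84)&(L[...,2]<300)
        if m.sum()>3: print(n,lo,m.sum(),np.percentile(L[m][:,2],[0,5,50,95]).round())
    g=(L[...,2]>98)&(L[...,2]<112)&(abs(L[...,1])<20)&(L[...,0]<-60)&(L[...,0]>-110); print('hatch grip',L[g].mean(0))
E
```

```text
{'t': np.float64(17.3), 'ee_pos': array([0.708, 0.117, 0.232]), 'tool_rot': array([-3.141,  0.   ,  0.075]), 'wrist_force': array([ 0.335,  0.559, -2.623]), 'ft_torque': array([-0.012, -0.023,  0.058]), 'grip_width': np.float64(0.264)}
top 36 73 [197. 199. 205. 209.]
top 48 96 [198. 203. 210. 215.]
top 60 103 [204. 211. 218. 223.]
top 72 103 [213. 215. 225. 230.]
top 84 104 [221. 224. 232. 237.]
top 96 110 [226. 231. 239. 245.]
top 108 111 [232. 239. 246. 252.]
top 120 113 [240. 246. 254. 259.]
top 132 114 [246. 253. 261. 265.]
top 144 123 [256. 257. 268. 274.]
top 156 100 [263. 267. 276. 279.]
top 168 38 [280. 280. 285. 290.]
hatch grip [-83.43050327  -0.36432247 106.8853429 ]
side 36 51 [188. 192. 203. 207.]
side 48 78 [189. 194. 207. 213.]
side 60 86 [192. 200. 214. 220.]
side 72 84 [203. 209. 221. 228.]
side 84 82 [209. 213. 229. 236.]
side 96 80 [219. 224. 237. 243.]
side 108 81 [224. 229. 243. 249.]
side 120 83 [231. 236. 250. 257.]
side 132 79 [237. 243. 258. 264.]
side 144 84 [245. 251. 265. 271.]
side 156 93 [254. 259. 273. 287.]
side 168 158 [260. 268. 283. 298.]
side 180 37 [277. 281. 289. 299.]
hatch grip [-82.62800904  -4.19202061 105.22317791]
```

View pics/f11.png

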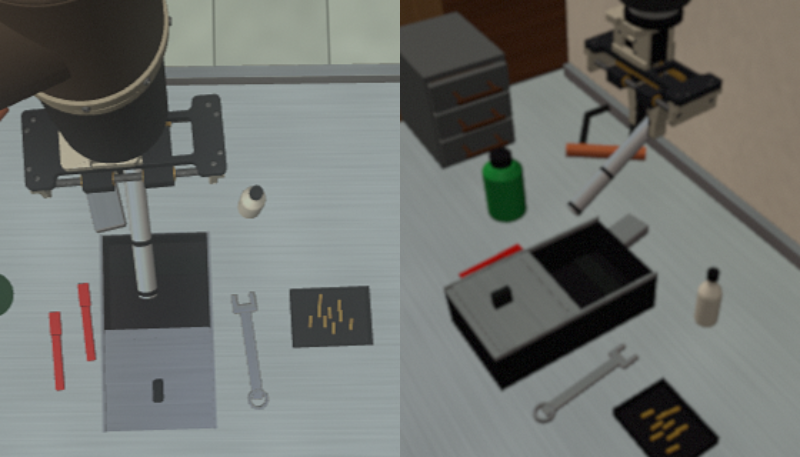

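The pump is out and held about 31° head up. Its tail is at z ≈ 0.18–0.19 m, well above the 0.105 m needed, and the hatch grip is still at the end stop. I'll let it settle, then hand in.

Call:
arm_command:
  moves:
    - [0, 0, 0, 0, 0]
    - [0, 0, 0, 0, 0]
    - [0, 0, 0, 0, 0]
    - [0, 0, 0, 0, 0]
    - [0, 0, 0, 0, 0]

```text
t: 17.8
ee_pos: [0.7082, 0.1167, 0.2322]
tool_rot: [3.142, 0.0, 0.075]
wrist_force: [0.3, -0.4, -2.3]
grip_width: 0.261
```

```bash
python3 -c "
from cell import *
s=read_state(); print(s['t'],abs(s['joint_velocities']).max(),s['grip_width']); print(finish_job())"
```

```text
17.8 0.0023356815393315074 0.2606213063771961
the job is handed in; nothing more can be done
None
```

The pump is out of the tray and held still in the gripper, and the job was handed in at 17.8 s. I pulled the hatch to its end stop, gripped the pump near its head, tilted it head up against the cover edge, and drew it out diagonally.

**Final checks**
- **Pump height:** it is tilted about 31°, with its lowest point at z ≈ 0.18 m. That is about 10 cm above the cover, against the 3 cm asked.
- **Pump hold:** the grip width is steady at about 23 mm, and the arm was motionless.
- **Hatch:** its grip measures tray x ≈ -83.4 mm from the top camera, against -84 mm at the end stop. The side camera gave -82.6 mm, within its accuracy.
- **Other things:** I made no contact with them. The last picture shows those in view where they were, but I did not measure their positions again.

**What disagreed**
- **Tool height reading:** the reported tool height was about 37 mm below the real fingertips seen by the cameras.
- **Missed grips:** because of that, my first two attempts at the hatch grip closed above it without touching it. I corrected for the offset after that.

The largest wrist force I read was about 26 N, when the hatch met its end stop.

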